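# Lock a recipe-card holder onto its ball mount

### The arm

A 6-joint arm with a two-finger parallel gripper is mounted at the origin on a cart in front of the work surface, level with it; the furniture and walls round the work are solid. World frame = base frame: x ahead of the robot, y to its left, z up, the work surface at z = 0. Lengths are in m, angles in rad, forces in N, time in s.
With the tool pointing down it reaches from about 0.35 to 0.775 m from the base axis. Payload 7.3 kg.
Tool frame: the origin (TCP) lies at the centre of the arm's flange, where the gripper is bolted on; the fingertips stand 178 mm ahead of it and the grasp point (between the pads) lies 159 mm ahead of it (tip_extent is the distance from the TCP to the fingertips, in m); z points along the fingers, y is the line along which they close (so a half turn about z gives the same grasp; the last joint's range is limited). The gripper opens to 92 mm and grips with 3 to 60 N. Pads are 19 mm wide; open, the fingers measure 130 mm over their backs; the gripper's body (75 mm by 190 mm) begins 47 mm behind the grasp point.
Start: joints at [-1.417, 0.342, 1.524, -0, 1.275, -0.146], TCP at [0.155, -0.502, 0.405] pointing down, gripper open.
Joint ranges: [-2.53, 2.53], [-0.77, 2.02], [0.04, 2.7], [-1, 4.14], [0.28, 2.66], [-3.11, 3.11]. Speed limits (rad/s): [2.57, 2.57, 3.14, 3.14, 3.14, 3.14].

### API

Orientations are given as [roll, pitch, yaw] about the fixed x, y, z axes, in that order (R = Rz(yaw) Ry(pitch) Rx(roll)).
In Python, from cell import * gives the robot as it stands.
- The arm moves only by the tool arm_command, never from a script. Its arguments are lists of equal length, an entry for each row: "xyz": the shift along the world's x, y, z in mm, a list of three; "spin": the turn about the world's z in degrees. In form: {"xyz": [[tx, ty, tz], ...], "spin": [spin, ...]}. A call has 1 to 20 rows; each row shifts and turns the commanded pose from where the row before left it; what a row does not reach is not made up. A row lasts 1/10 s, in which the tool goes at most 50 mm and 8.59 degrees, less where a joint would pass 70% of its speed; a pose out of reach is approached as far as the arm can. A call with a gripper value outside its range is refused whole. "jaw" is the opening, from -1 (shut) to 1 (fully open), set as the call begins (left out, the last holds). The fingers move at their own pace and stop on an object; "squeeze" is the grip in N (left out, the last holds). Time passes only in rows, so rows that do not move let the fingers close. It gives the time, the measured TCP pose, the force, the opening and the grip force at its end, in the units of the state.
- observe(): the state, without advancing time (a new reading comes with each control period).
- read_camera(name): name is "scene" or "top" or "wrist"; returns a dict with "img" (420x560x3 uint8, red, green, blue), "depth" (420x560 float32, m along the optical axis (not along the pixel's ray), 0 where there is no reading), "fx", "fy", "cx", "cy" (pixels), "world_from_camera" (4x4, takes a point from camera to world coordinates). Camera axes: x right, y up, looking along -z (the intrinsics and any distortion apply to the point x, -y, -z); pixel columns grow to the right and rows downward; lengths in m; the calibration is good to about 2 mm. The wrist camera is an equidistant fisheye: a pixel r from the principal point sees the ray r / f radians off the axis. A picture is of the moment at which its call begins.
- hand_in(): hands the job in; it is judged then, once.
The state is a dict: "time": time; "qpos": joint angles; "qvel": joint speeds; "joint_efforts": joint torques, N m; "tool_pos": TCP position; "tool_rot": TCP orientation; "contact_force": force on the tool from outside, world axes, zero at the start; "torque": the same for the moment, N m; "opening": finger opening in m; "grip_force": force on a finger pad.
Only numpy, scipy, OpenCV 4.12 (cv2) and the standard library are available. Lean on these libraries where they do the work, as an engineer would, in place of code of your own. Each camera call takes 0.05 s, during which the arm holds its last target. There are 200 camera calls.

### The job

Raise the red lever of the recipe-card holder all the way, lower the holder onto the ball of the mount and push it gently but fully home on the shoulder plate under the ball (how high the plate sits you must feel), then press the lever all the way down so that it locks. Force nothing, leave everything else where it stands, and let go.

Things in the scene. Friction and masses are not known exactly. Their poses are not given: they have to be found in the camera images.
- mount: Ball mount fixed to the worktop: dark round foot 93 mm wide; on its axis a steel stem with an aluminium shoulder plate 72 mm wide and, centred 24 mm above the plate's upper face, a 30 mm steel ball on a 13 mm neck. Origin: centre of the foot's underside. The stem is clamped at a different height each time: plate's upper face 32 to 50 mm above the origin, not measured. It does not give.
- holder: Loose recipe-card holder, 0.6 kg, upright on the worktop. Origin: centre of the underside of its black socket housing (44 x 44 mm, 50 mm high, two toes to x -35 mm); z up, x to its back. Behind, x 50 to 105 mm, y -55 to 55 mm, up to 95 mm high, is the sloping card rest; in front (-x) the red lever. Home, the housing's underside lies on the shoulder plate. Any yaw on the ball will do.
- socket (a point): Point on the housing's axis 34 mm above the holder's origin, height to grip: flat free sides across the holder's y, 44 mm. Below it is the socket, 32.4 mm square, 41 mm deep. Sprung buttons in it meet the ball 14 mm above home; pushing past takes about 6 to 14 N, then the rigid plate stops it; it does not drop home by itself. A slow push until 20 N is plenty, 35 N too much.
- lever (a joint): Angle of the red lever, rad. 0: down, level, its hook under the ball (locked); 0.65: fully raised, at its stop. Below 0.25 the hook blocks the socket; if the holder is not home the hook strikes the ball and the lever will not go down. Hinge axis: along the holder's y through x -27 mm, z 44 mm; raising swings the handle up and towards the housing. Stays where left.
- lever_grip (a point): Centre of the red ball knob (20 mm wide) on the lever's end, 76 mm from the hinge; x -103, z 45 mm in the holder when down. A light pinch (8 N) from above along the holder's y lets it turn as it is raised; a hard one lifts the holder. 1 to 3 N moves it. Raised it leans: press it along its arc (a straight push down drags on it). 6 to 10 N on its stop is plenty.
- egg_cup: small pale egg cup, 49 mm wide, 63 mm high, loose, a bystander; origin at its underside
- tumbler: clear glass tumbler, 80 mm wide, 91 mm high, loose, a bystander; origin at its underside
- bean_tin: low green tin, 75 mm wide, 58 mm high, loose, a bystander; origin at its underside

How it is judged:
On the way, in this order (a step that is already met when the one before it is completed fails the run):
1. the lever is raised (above 0.45 rad) while the holder is off the mount (value of joint lever above 0.45 rad and horizontal distance between holder and mount above 0.05 m), for 0.2 s.
2. the holder is on the ball, upright, within 4 mm of the mount's axis, its lever still raised (above 0.4 rad) (value of joint lever above 0.4 rad and horizontal distance between holder and mount below 0.004 m and angle between holder's own z axis and vertical below 0.08 rad and height (world z) of holder below 0.056 m and contact force between holder and mount above 1 N), for 0.2 s.
At the end, for the whole second after the job is handed in: The holder sits on the mount's ball, upright (within 0.08 rad), within 4 mm of the mount's axis and with its underside 28 to 56 mm above the worktop, at rest, and its lever is pressed down below 0.08 rad, which its hook allows only with the holder home (value of joint lever below 0.08 rad and horizontal distance between holder and mount below 0.004 m and angle between holder's own z axis and vertical below 0.08 rad and height (world z) of holder between 0.028 and 0.056 m and linear speed of holder below 0.02 m/s); the robot touches nothing.
It fails at once if the holder is forced against the mount: all contact forces between them, the sprung buttons' squeeze of some 15 to 20 N included, add up to more than 75 N (contact force between holder and mount above 75 N).
It fails at once if the egg cup, the tumbler or the tin is moved more than 30 mm (distance of any of egg_cup, tumbler, bean_tin from where it was at the start of the episode above 0.03 m).
It also fails if it takes over 72 s, if anything falls off the work surface, if the arm or the gripper's body presses on something with over 40 N, if the wrist force passes 120 N, or if a joint passes its speed limit or range.

## Working session

There is one attempt and no reset: what is moved stays moved. The work goes in short steps, Python scripts to look and compute and a tool call to move; the robot and the scene stay as the last step left them, time stands still between calls to the robot, and variables do not carry over. Pictures are saved under pics/ and viewed, at most 10 in all, crops included, and the job is handed in when it is done.

Besides the shell and the picture viewer there is one more tool, called after ">>>" by a JSON object that holds its "api" and its "payload". arm_command: Moves the arm, as the interface text tells. Its arguments: {"type":"object","properties":{"xyz":{"type":"array","items":{"type":"array","items":{"type":"number"}}},"spin":{"type":"array","items":{"type":"number"}},"jaw":{"type":"number"},"squeeze":{"type":"number"}},"required":["xyz","spin"]}

```bash
mkdir -p pics; ls; python3 - <<'E'
from cell import *
import cv2,numpy as np
for n in ("scene","top"):
    d=read_camera(n); cv2.imwrite(f"pics/{n}0.png",d["img"][:,:,::-1]); np.savez(f"{n}0.npz",**d)
    print(n,d["fx"],d["fy"],d["cx"],d["cy"],np.round(d["world_from_camera"],3).tolist(),(d["depth"]>0).mean())
print(observe())
E
```

```text
pics
scene 385.78968948789424 385.78968948789424 282.1683140960105 206.8329845828432 [[0.989, -0.124, 0.077, 0.636], [0.146, 0.854, -0.5, -0.509], [-0.004, 0.505, 0.863, 0.923], [0.0, 0.0, 0.0, 1.0]] 0.9917644557823129
top 409.14782589782595 409.14782589782595 284.44046579672573 209.15713416027063 [[0.028, 0.995, -0.097, 0.475], [-0.999, 0.024, -0.035, -0.032], [-0.032, 0.098, 0.995, 1.122], [0.0, 0.0, 0.0, 1.0]] 0.996062925170068
{'time': 0.1, 'qpos': array([-1.41700029e+00,  3.42621610e-01,  1.52493632e+00, -5.45790629e-06,
        1.27540521e+00, -1.45958344e-01]), 'qvel': array([ 8.86266140e-04, -1.59184713e-03, -2.70893035e-03,  7.79628959e-04,
       -4.94160980e-06,  7.30900323e-04]), 'joint_efforts': array([ 1.77400590e-03, -4.32004058e+01, -2.44695050e+01,  7.19782873e-02,
        5.26703009e-02, -5.42052862e-05]), 'tool_pos': array([ 0.1550461 , -0.50144619,  0.40412544]), 'tool_rot': array([-3.14023598e+00, -1.94160471e-04,  2.99755846e-01]), 'contact_force': array([ 1.11174045, -0.25810562, -0.34666538]), 'torque': array([-0.003173  ,  0.0359337 ,  0.00567822]), 'grip_force': 0.0, 'opening': 0.09180163928634866}
```

View pics/scene0.png

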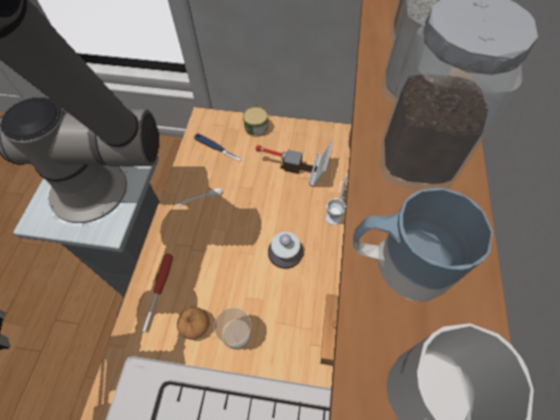

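View pics/top0.png

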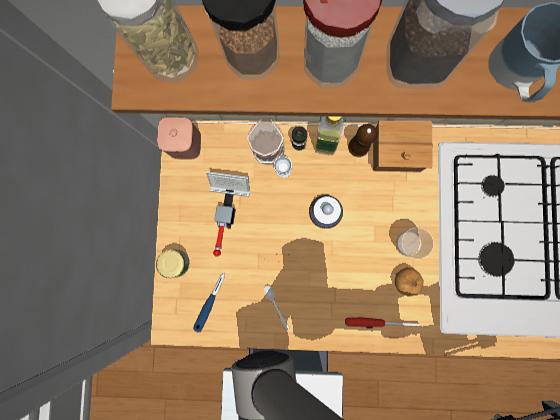

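Scene: the knob is at about (258,149), the housing at (292,160) and the ball at (286,241). Top: the knob is at (217,252), the housing at (225,213), the card rest at (228,182), the ball at (327,209), the tin at (172,263), the egg cup at (283,166) and the tumbler at (413,240). Next I measure these by mask and depth.

```bash
cat > h.py <<'E'
import numpy as np,cv2
def cloud(d):
    D=d["depth"]; v,u=np.mgrid[:D.shape[0],:D.shape[1]]
    P=np.stack([(u-d["cx"])/d["fx"]*D,-(v-d["cy"])/d["fy"]*D,-D],-1)
    T=d["world_from_camera"]; return P@T[:3,:3].T+T[:3,3]
def ray(d,u,v,z):
    T=d["world_from_camera"]; r=T[:3,:3]@np.array([(u-d["cx"])/d["fx"],-(v-d["cy"])/d["fy"],-1.])
    return T[:3,3]+r*(z-T[2,3])/r[2]
def redmask(img):
    h=cv2.cvtColor(np.ascontiguousarray(img),cv2.COLOR_RGB2HSV); return (((h[...,0]<6)|(h[...,0]>174))&(h[...,1]>170)&(h[...,2]>70))
E
python3 - <<'E'
from h import *
np.set_printoptions(precision=3,suppress=True)
box={"top":dict(knob=(205,225,235,262),hous=(212,240,202,228),rest=(200,255,165,200),ball=(305,350,190,230),tin=(150,195,240,285),egg=(272,295,152,180),tum=(390,435,220,262)),
"scene":dict(knob=(250,285,140,165),hous=(278,308,145,175),rest=(305,335,140,190),ball=(265,305,228,270),tin=(240,272,105,135),egg=(322,350,195,225),tum=(215,255,305,350))}
for n in box:
    d=dict(np.load(n+"0.npz")); C=cloud(d); R=redmask(d["img"])
    print(n,"table z",np.median(C[290:300,330:340,2]) if n=="top" else np.median(C[210:230,230:250,2]))
    for k,(a,b,c,e) in box[n].items():
        P=C[c:e,a:b]; m=(P[...,2]>.015)
        if k=="knob": m=R[c:e,a:b]
        Q=P[m]; print(k,m.sum(),Q.min(0),Q.max(0),np.median(Q,0))
    a,b,c,e=box[n]["knob"]; v,u=np.nonzero(R[c:e,a:b]); print("red px",np.c_[u+a,v+c][::6].tolist())
    if n=="top":
        print("shelf",C[95,200],C[105,400],C[112,300])
E
```

```text
top table z -0.00014211030781474676
knob 88 [ 0.455 -0.032  0.047] [0.507 0.187 1.122] [0.481 0.176 0.055]
hous 384 [ 0.475 -0.032  0.015] [0.599 0.191 1.122] [0.56  0.164 0.049]
rest 734 [ 0.475 -0.032  0.015] [0.668 0.214 1.122] [0.646 0.157 0.05 ]
ball 583 [ 0.475 -0.141  0.016] [ 0.615 -0.032  1.122] [ 0.578 -0.104  0.048]
tin 766 [ 0.391 -0.032  0.015] [0.475 0.338 1.122] [0.429 0.296 0.055]
egg 358 [ 0.475 -0.032  0.02 ] [0.736 0.044 1.122] [0.704 0.018 0.044]
tum 629 [ 0.46  -0.369  0.015] [ 0.537 -0.032  1.122] [ 0.499 -0.35   0.058]
red px [[218, 235], [220, 236], [217, 238], [218, 239], [219, 240], [217, 242], [219, 243], [220, 244], [216, 246], [217, 250], [217, 251], [216, 252], [215, 253], [214, 254], [215, 255]]
shelf [0.699 0.118 0.539] [ 0.688 -0.176  0.54 ] [ 0.675 -0.031  0.54 ]
scene table z 0.0010220752274565092
knob 43 [ 0.459 -0.509  0.049] [0.636 0.179 0.923] [0.495 0.172 0.054]
hous 412 [ 0.52  -0.509  0.015] [0.636 0.189 0.923] [0.564 0.159 0.049]
rest 410 [ 0.599 -0.509  0.015] [0.67  0.215 0.923] [0.643 0.153 0.041]
ball 641 [ 0.546 -0.509  0.015] [ 0.636 -0.07   0.923] [ 0.583 -0.114  0.049]
tin 639 [ 0.381 -0.509  0.015] [0.636 0.381 0.923] [0.434 0.29  0.055]
egg 484 [ 0.636 -0.509  0.015] [0.723 0.06  0.923] [0.69  0.013 0.06 ]
tum 832 [ 0.46  -0.509  0.015] [ 0.636 -0.29   0.923] [ 0.49  -0.315  0.057]
red px [[257, 146], [257, 148], [264, 150], [266, 151], [272, 151], [275, 152], [277, 153], [280, 154]]
```

```bash
python3 - <<'E'
import cv2,numpy as np
a=cv2.imread("pics/top0.png")[155:275,150:360]; b=cv2.imread("pics/scene0.png")[100:275,230:350]
a=cv2.resize(a,None,fx=3,fy=3,interpolation=2); b=cv2.resize(b,(247,360),interpolation=2) 
cv2.imwrite("pics/crop0.png",np.hstack([cv2.resize(a,(630,360)),b])[:, :800])
E
```

```text
(no output)
```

View pics/crop0.png

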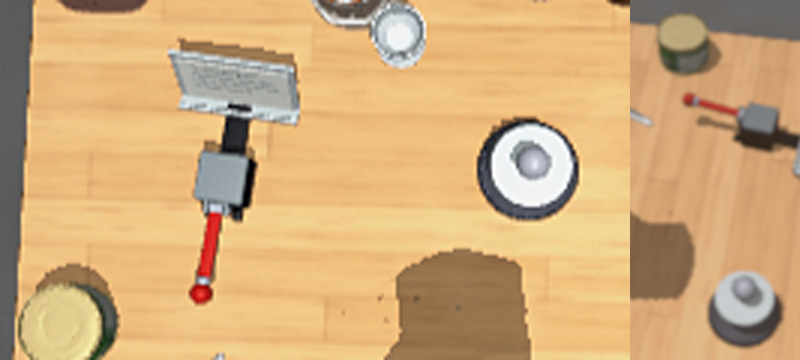

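The crop shows the holder's lever pointing slightly left of the robot-ward direction, raised knob-end red at crop (200,292). The mount stands clear at (530,165), and the egg cup is at (398,35). Now for precise fits.

```bash
cat > fit.py <<'E'
from h import *
from scipy.optimize import least_squares as ls
np.set_printoptions(precision=4,suppress=True)
def sphere(P,r):
    return ls(lambda c:np.linalg.norm(P-c,axis=1)-r,P.mean(0)-[0,0,r/2],loss="soft_l1",f_scale=.001)
E
python3 - <<'E'
from fit import *
for n in ("top","scene"):
    d=dict(np.load(n+"0.npz")); C=cloud(d); X,Y,Z=np.moveaxis(C,-1,0)
    near=lambda x,y,r:np.hypot(X-x,Y-y)<r
    M=near(.58,-.108,.06)
    print(n,"z hist",np.histogram(Z[M],bins=np.arange(0,.1,.004))[0])
    pl=M&(Z>.028)&(Z<.054); zp=np.median(Z[pl]); pl&=abs(Z-zp)<.003; print("plate z",zp,"mean",C[pl].mean(0))
    v,u=np.nonzero(pl);(c,r)=cv2.minEnclosingCircle(np.c_[u,v].astype(np.float32)); 
    e=cv2.fitEllipse(max(cv2.findContours(pl.astype(np.uint8),0,1)[0],key=len)); print("plate ellipse",e,ray(d,*e[0],zp))
    ft=M&(Z>.006); e=cv2.fitEllipse(cv2.convexHull(max(cv2.findContours(ft.astype(np.uint8),0,1)[0],key=len))); print("whole",e,ray(d,*e[0],.01))
    B=C[M&(Z>zp+.012)]; s=sphere(B,.015); print("ball",len(B),s.x,np.abs(s.fun).mean(),"max z",B[:,2].max())
    H=near(.56,.164,.035)&(abs(Z-.05)<.003); Q=C[H].astype(np.float32)
    H2=max(cv2.findContours(H.astype(np.uint8),0,1)[0],key=len)[:,0]; W=np.array([ray(d,a,b,.05)[:2] for a,b in H2])
    print("housing",len(Q),Q.mean(0),cv2.minAreaRect((W*1000).astype(np.float32)),cv2.minAreaRect((Q[:,:2]*1000)))
    K=C[near(.458,.18,.016)&(Z>.04)&(Z<.08)]; s=sphere(K,.010); print("knob",len(K),s.x,np.abs(s.fun).mean())
    R=C[near(.65,.15,.09)&(Z>.05)&(Z<.1)&(X>.6)]; print("rest",len(R),R.mean(0),cv2.minAreaRect((R[:,:2]*1000).astype(np.float32)))
E
```

```text
top z hist [281 133 124  30   0   0   0   0   0   0  17 266 181   5   0   0   0   1
   8  21  41  31   3   0]
plate z 0.047435954960496574 mean [ 0.5801 -0.1062  0.0475]
plate ellipse ((326.6807861328125, 209.9091796875), (25.69135856628418, 26.342552185058594), 99.35709381103516) [ 0.5809 -0.1061  0.0474]
whole ((325.628173828125, 211.70187377929688), (32.27771759033203, 32.53590774536133), 134.10629272460938) [ 0.5796 -0.1059  0.01  ]
ball 105 [ 0.5809 -0.1061  0.0718] 0.0009760956019814228 max z 0.08881089020816169
housing 266 [0.559  0.1668 0.0498] ((555.2503051757812, 167.40357971191406), (43.40989685058594, 59.06268310546875), 83.03492736816406) ((555.3707275390625, 167.62620544433594), (43.34235382080078, 59.33774185180664), 82.63227081298828)
knob 52 [0.4623 0.1793 0.0536] 0.0011370435955903144
rest 358 [0.6547 0.1545 0.0737] ((661.7935180664062, 137.4136505126953), (59.73394775390625, 142.04635620117188), 20.17769432067871)
scene z hist [411  84 170 127  17   0   0   0   0   0   1 134 345   3   0   0   0   4
  16  19  35  40   6   0]
plate z 0.04875207949844618 mean [ 0.5818 -0.1103  0.0489]
plate ellipse ((285.3810119628906, 244.04153442382812), (25.74359703063965, 27.615636825561523), 86.80805206298828) [ 0.5815 -0.1073  0.0488]
whole ((285.24444580078125, 249.2554473876953), (33.7310791015625, 36.19841384887695), 11.129814147949219) [ 0.5808 -0.1041  0.01  ]
ball 120 [ 0.5817 -0.1061  0.0729] 0.0008876241667785734 max z 0.09108247820345927
housing 213 [0.5616 0.1656 0.0504] ((555.9217529296875, 166.36050415039062), (46.16334533691406, 61.31048583984375), 82.20455169677734) ((556.2728271484375, 166.77716064453125), (44.957183837890625, 61.157222747802734), 82.62645721435547)
knob 36 [0.4633 0.1793 0.054 ] 0.0009337563760096197
rest 178 [0.6556 0.1485 0.0763] ((655.46923828125, 154.67617797851562), (109.87359619140625, 17.919992446899414), 83.11033630371094)
```

>>> {"api": "arm_command", "payload": {"xyz": [[37,25,0],[37,25,0],[37,25,0],[37,25,0],[37,25,0],[37,25,0],[37,25,0],[37,25,0],[1,44,-9],[1,44,-9],[1,44,-9],[1,44,-9],[1,44,-9],[1,44,-9],[1,44,-9],[1,44,-9],[1,44,-9],[1,44,-9],[1,44,-9],[0,0,0]], "spin": [0,0,0,0,0,0,0,0,-2.45,-2.45,-2.45,-2.45,-2.45,-2.45,-2.45,-2.45,-2.45,-2.45,0,0], "jaw": 0.3}}

```text
time: 2.1
tool_pos: [0.4612, 0.1866, 0.3043]
tool_rot: [-3.141, 0.002, -0.123]
contact_force: [0.5, -0.1, 0.5]
opening: 0.0596
grip_force: 0.0
```

```bash
python3 - <<'E'
from cell import *
from h import *
d=read_camera("wrist"); np.savez("w1.npz",**d); cv2.imwrite("pics/w1.png",d["img"][:,:,::-1]); print({k:np.round(d[k],3).tolist() for k in("fx","cx","cy","world_from_camera")})
s=observe(); print(s["time"],s["tool_pos"],s["tool_rot"],s["opening"],s["contact_force"])
E
```

```text
{'fx': 325.192, 'cx': 280.801, 'cy': 203.838, 'world_from_camera': [[-0.123, 0.943, 0.308, 0.544], [-0.992, -0.116, -0.039, 0.177], [-0.001, -0.311, 0.951, 0.283], [0.0, 0.0, 0.0, 1.0]]}
2.15 [0.46141348 0.18465827 0.304761  ] [ 3.14097500e+00  1.89855912e-03 -1.23222729e-01] 0.059590193281748284 [1.00620978 0.23727404 0.07619785]
```

View pics/w1.png

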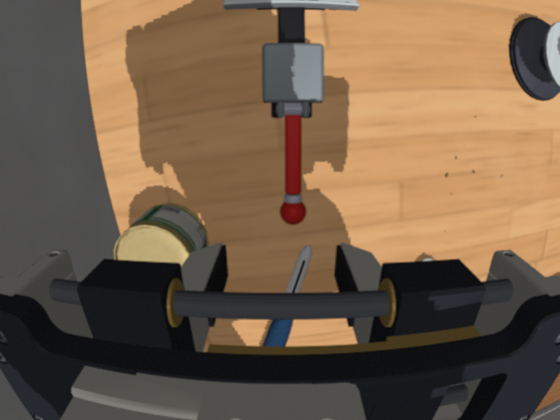

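Wrist view: the knob is at (292,211), the grey housing top spans (263-324, 43-103), and the lever runs straight along the tool axis, so the yaw matches. Next I measure through the fisheye.

```bash
cat >> fit.py <<'E'
def fray(d,u,v):
    a=(u-d["cx"])/d["fx"]; b=(v-d["cy"])/d["fy"]; r=np.hypot(a,b); s=np.sinc(r/np.pi)
    q=np.stack([a*s,-b*s,-np.cos(r)],-1); T=d["world_from_camera"]; return q@T[:3,:3].T
def fpt(d,u,v,z):
    r=fray(d,np.asarray(u,float),np.asarray(v,float)); T=d["world_from_camera"]; return T[:3,3]+r*((z-T[2,3])/r[...,2])[...,None]
def fcloud(d):
    v,u=np.mgrid[:420,:560].astype(float); r=fray(d,u,v); T=d["world_from_camera"]
    return T[:3,3]+r*(d["depth"]/-(r@T[:3,:3][:,2]))[...,None]
E
python3 - <<'E'
from fit import *
d=dict(np.load("w1.npz")); C=fcloud(d); Z=C[...,2]; X=C[...,0];Y=C[...,1]
R=redmask(d["img"]); print(R.sum())
k=np.zeros_like(R); k[200:226,278:308]=1
K=C[R&k&(Z>.03)&(Z<.08)]; s=sphere(K,.01); print("knob",len(K),s.x,abs(s.fun).mean())
v,u=np.nonzero(R&k); (c,r)=cv2.minEnclosingCircle(np.c_[u,v].astype(np.float32)); print(c,r,[fpt(d,*c,z) for z in (.045,.052)])
H=np.zeros_like(R); H[35:110,255:332]=1; H&=(abs(Z-.05)<.0035)
cn=max(cv2.findContours(H.astype(np.uint8),0,1)[0],key=len)[:,0]; W=fpt(d,cn[:,0],cn[:,1],.05)
print("hous z",np.median(Z[H]),cv2.minAreaRect((W[:,:2]*1000).astype(np.float32)))
print("edges mid row/col:",[fpt(d,u,v,.05)[:2] for u,v in((263,73),(324,73),(293,43),(293,103))])
E
```

```text
1570
knob 406 [0.4622 0.179  0.0515] 0.0004110275445172626
(292.6646423339844, 211.28659057617188) 12.118900299072266 [array([0.4595, 0.1784, 0.045 ]), array([0.462 , 0.1783, 0.052 ])]
hous z 0.048260753892665875 ((560.9210815429688, 167.15513610839844), (43.54826736450195, 47.84609603881836), 83.33971405029297)
edges mid row/col: [array([0.5653, 0.1871]), array([0.5605, 0.1446]), array([0.5844, 0.1636]), array([0.5413, 0.1689])]
```

>>> {"api": "arm_command", "payload": {"xyz": [[0,-3,-25],[0,0,-30],[0,0,-25],[0,0,-15],[0,0,0],[0,0,0]], "spin": [0,0,0,0,0,0]}}

```text
time: 2.75
tool_pos: [0.4624, 0.1787, 0.2111]
tool_rot: [3.141, 0.0, -0.129]
contact_force: [1.1, 0.4, 0.1]
opening: 0.0595
grip_force: 0.0
```

>>> {"api": "arm_command", "payload": {"xyz": [[0,0,0],[0,0,0],[0,0,0],[0,0,0],[0,0,0],[0,0,0],[0,0,0]], "spin": [0,0,0,0,0,0,0], "jaw": -1, "squeeze": 8}}

```text
time: 3.45
tool_pos: [0.462, 0.1794, 0.2108]
tool_rot: [3.141, 0.0, -0.128]
contact_force: [-0.5, 0.2, 1.5]
opening: 0.019
grip_force: 8.0
```

>>> {"api": "arm_command", "payload": {"xyz": [[0.5,-0.1,3.8],[0.6,-0.1,3.8],[0.9,-0.1,3.7],[1,-0.1,3.7],[1.3,-0.2,3.6],[1.3,-0.2,3.5],[1.6,-0.2,3.4],[1.7,-0.2,3.4],[2,-0.2,3.3],[2,-0.2,3.2],[0,0,0]], "spin": [0,0,0,0,0,0,0,0,0,0,0]}}

```text
time: 4.55
tool_pos: [0.4751, 0.1778, 0.2465]
tool_rot: [3.142, -0.0, -0.128]
contact_force: [0.2, 0.6, -2.7]
opening: 0.0194
grip_force: 8.0
```

>>> {"api": "arm_command", "payload": {"xyz": [[1,-0.1,1.5],[1,-0.1,1.5],[0.6,-0.1,0.8],[0,0,0],[0,0,0]], "spin": [0,0,0,0,0]}}

```text
time: 5.05
tool_pos: [0.4775, 0.1775, 0.2499]
tool_rot: [3.141, 0.0, -0.128]
contact_force: [-0.6, 0.7, -1.2]
opening: 0.0191
grip_force: 8.0
```

>>> {"api": "arm_command", "payload": {"xyz": [[0,0,0],[0,0,0],[0,0,0],[0,0,0],[0,0,15],[0,0,25],[0,0,25],[0,0,0]], "spin": [0,0,0,0,0,0,0,0], "jaw": 0.6}}

```text
time: 5.85
tool_pos: [0.4785, 0.1777, 0.3181]
tool_rot: [-3.14, -0.006, -0.128]
contact_force: [0.4, -0.2, 0.0]
opening: 0.073
grip_force: 0.0
```

```bash
cat > look.py <<'E'
from cell import *
from fit import *
def look(n):
    d=read_camera("wrist"); np.savez(n+".npz",**d); cv2.imwrite(f"pics/{n}.png",d["img"][:,:,::-1]); s=observe(); print(s["time"],s["tool_pos"],s["tool_rot"],s["contact_force"]); return d
def red(d,g):
    C=fcloud(d); K=C[redmask(d["img"])&(np.linalg.norm(C-g,axis=-1)<.016)]; s=sphere(K,.01); print("knob",len(K),s.x,abs(s.fun).mean()); return s.x
def hous(d,g,z,tol=.004):
    C=fcloud(d); H=(abs(C[...,2]-z)<tol)&(np.hypot(C[...,0]-g[0],C[...,1]-g[1])<.034)
    H=cv2.morphologyEx(H.astype(np.uint8),cv2.MORPH_OPEN,np.ones((9,9)))
    c=max(cv2.findContours(H,0,1)[0],key=cv2.contourArea)[:,0]; W=fpt(d,c[:,0],c[:,1],z)
    print("hous",c.min(0),c.max(0),"z",np.median(C[...,2][H>0]),cv2.minAreaRect((W[:,:2]*1000).astype(np.float32)))
E
python3 - <<'E'
from look import *
d=look("w2"); red(d,[.4775,.178,.092]); hous(d,[.563,.166],.05)
E
```

```text
5.9 [0.4779 0.1776 0.3163] [-3.1405 -0.0035 -0.1278] [-0.0814 -0.8392 -0.5561]
knob 543 [0.4765 0.1785 0.0875] 0.00037946335414204557
hous [254  73] [310 128] z 0.04833061728840961 ((563.712890625, 167.15621948242188), (42.27416229248047, 42.0915641784668), 82.73148345947266)
```

View pics/w2.png

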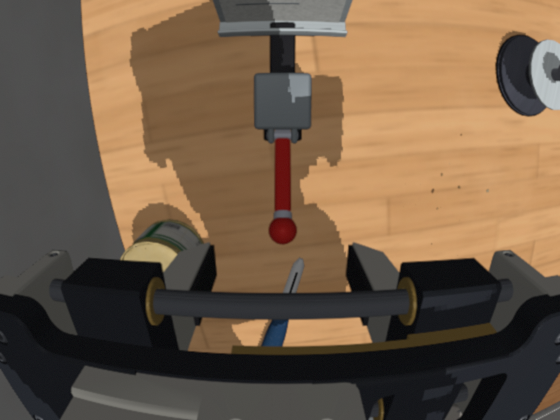

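Wrist view: the lever is raised with the knob at (283,230), and the housing spans (254-310, 73-128) and has not moved. I now view the ball from the same relative pose, so the calibration error cancels.

>>> {"api": "arm_command", "payload": {"xyz": [[3,-45,3],[3,-45,3],[3,-45,3],[3,-45,3],[3,-45,3],[3,-48,5],[0,0,0],[0,0,0],[0,0,0],[0,0,0]], "spin": [0,0,0,0,0,0,0,0,0,0]}}

```text
time: 6.9
tool_pos: [0.4954, -0.0941, 0.3344]
tool_rot: [-3.141, 0.001, -0.126]
contact_force: [-0.4, -0.2, -0.1]
opening: 0.0733
grip_force: 0.0
```

```bash
python3 - <<'E'
from look import *
d=look("w3"); C=fcloud(d); X,Y,Z=np.moveaxis(C,-1,0); M=np.hypot(X-.581,Y+.106)<.06
pl=M&(abs(Z-.047)<.004); zp=np.median(Z[pl]); print("plate z",zp,pl.sum())
c=max(cv2.findContours(cv2.morphologyEx(pl.astype(np.uint8),2,np.ones((3,3))),0,1)[0],key=cv2.contourArea)[:,0]
W=cv2.convexHull((fpt(d,c[:,0],c[:,1],zp)[:,:2]*1000).astype(np.float32)); print("plate",cv2.fitEllipse(W),cv2.minEnclosingCircle(W))
B=C[M&(Z>zp+.013)&(Z<.1)]; s=sphere(B,.015); print("ball",len(B),s.x,abs(s.fun).mean(),B[:,2].max())
ft=M&(Z>.006)&(Z<.022); c=max(cv2.findContours((M&(Z>.006)).astype(np.uint8),0,1)[0],key=cv2.contourArea)[:,0]; print("foot z",np.median(Z[ft]),c.min(0),c.max(0))
E
```

```text
6.95 [ 0.4955 -0.0941  0.3346] [-3.1414  0.0008 -0.1257] [-0.2496  0.0278 -0.5495]
plate z 0.04616923569620182 4670
plate ((581.1317749023438, -106.3956069946289), (70.8621826171875, 71.51615905761719), 165.8608856201172) ((580.9216918945312, -106.35050201416016), 35.96828079223633)
ball 1272 [ 0.581  -0.1066  0.0701] 0.0004037409995616417 0.08642012486027473
foot z 0.00705465528883828 [237  52] [330 144]
```

>>> {"api": "arm_command", "payload": {"xyz": [[10,43,0],[10,43,0],[12,44,-5],[12,44,-10],[12,44,-10],[12,43,-10],[0,0,0],[0,0,0],[0,0,0]], "spin": [0,0,0,0,0,0,0,0,0], "jaw": 0.7}}

```text
time: 7.85
tool_pos: [0.5632, 0.1655, 0.3001]
tool_rot: [3.141, 0.0, -0.127]
contact_force: [0.5, -0.5, 0.3]
opening: 0.0784
grip_force: 0.0
```

```bash
python3 - <<'E'
from look import *
d=look("w4"); hous(d,[.5635,.167],.05)
E
```

```text
7.9 [0.5633 0.165  0.3003] [ 3.1413 -0.0003 -0.1282] [-0.3406  0.2976 -0.8244]
hous [251 186] [308 239] z 0.048319601462742084 ((564.9960327148438, 167.1440887451172), (42.6097297668457, 42.119728088378906), 82.68208312988281)
```

View pics/w4.png

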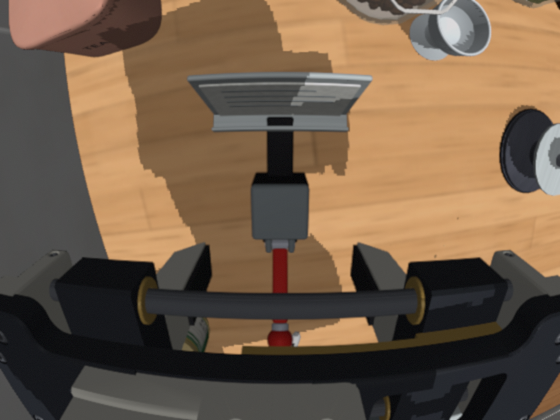

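The wrist view shows the housing at (251-308, 174-239) centred between the fingers, clear of the lever and the card rest. I descend and grip.

>>> {"api": "arm_command", "payload": {"xyz": [[1,2,-20],[0,0,-30],[0,0,-30],[0,0,-20],[0,0,-7],[0,0,0],[0,0,0]], "spin": [0,0,0,0,0,0,0]}}

```text
time: 8.6
tool_pos: [0.5651, 0.1671, 0.1942]
tool_rot: [-3.141, -0.002, -0.129]
contact_force: [-0.4, 0.2, -0.1]
opening: 0.0781
grip_force: 0.0
```

>>> {"api": "arm_command", "payload": {"xyz": [[0,0,0],[0,0,0],[0,0,0],[0,0,0],[0,0,0],[0,0,0],[0,0,0],[0,0,0]], "spin": [0,0,0,0,0,0,0,0], "jaw": -1, "squeeze": 40}}

```text
time: 9.4
tool_pos: [0.5645, 0.1673, 0.1931]
tool_rot: [3.141, 0.0, -0.128]
contact_force: [-1.4, -4.3, 4.3]
opening: 0.0434
grip_force: 40.0
```

>>> {"api": "arm_command", "payload": {"xyz": [[0,0,10],[0,0,20],[0,0,30],[0,0,30],[0,0,20],[0,0,0],[0,0,0],[0,0,0]], "spin": [0,0,0,0,0,0,0,0]}}

```text
time: 10.2
tool_pos: [0.5639, 0.1676, 0.3009]
tool_rot: [3.141, 0.004, -0.128]
contact_force: [-0.5, 0.1, -6.7]
opening: 0.0442
grip_force: 40.0
```

```bash
python3 - <<'E'
from look import *
d=look("w5"); C=fcloud(d); print("rest z max",C[100:200,240:320,2].max())
hous(d,[.5645,.1673],.158,.006); hous(d,[.5645,.1673],.160,.006); print(observe()["grip_force"])
E
```

```text
10.25 [0.564  0.1675 0.3009] [ 3.1406  0.0038 -0.1278] [ 0.3068 -0.4061 -6.4683]
rest z max 0.2789342037638499
hous [209 249] [353 292] z 0.15599656671754586 ((576.6527099609375, 166.46719360351562), (63.62611389160156, 21.590587615966797), 82.62915802001953)
hous [208 253] [328 292] z 0.15610741828376173 ((577.67431640625, 172.17835998535156), (52.11124038696289, 19.47154426574707), 82.62915802001953)
39.97822389006615
```

View pics/w5.png

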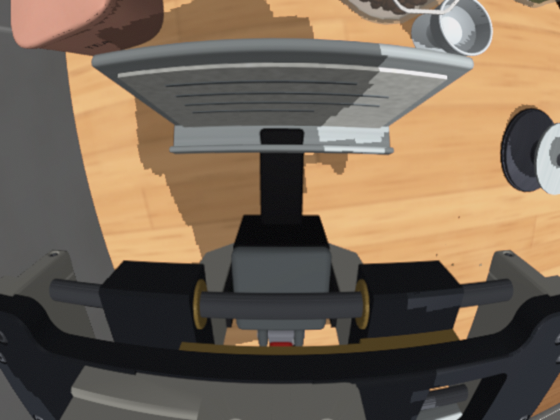

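```bash
python3 - <<'E'
from fit import *
d=dict(np.load("w5.npz")); g=d["img"].mean(-1); 
print("col 281 rows",[(r,int(g[r,270:292].mean())) for r in range(236,262,2)]); print("row 268",[(c,int(g[262:274,c].mean())) for c in list(range(224,242,2))+list(range(320,340,2))])
C=fcloud(d); print("top z",np.median(C[255:285,250:310,2]))
for z in (.156,.158):
  print(z,fpt(d,281,247,z),fpt(d,233,268,z),fpt(d,329,268,z))
E
```

```text
col 281 rows [(236, 9), (238, 9), (240, 9), (242, 9), (244, 11), (246, 25), (248, 52), (250, 60), (252, 68), (254, 77), (256, 80), (258, 81), (260, 82)]
row 268 [(224, 87), (226, 87), (228, 72), (230, 36), (232, 54), (234, 73), (236, 79), (238, 82), (240, 81), (320, 81), (322, 81), (324, 81), (326, 78), (328, 72), (330, 49), (332, 42), (334, 78), (336, 87), (338, 87)]
top z 0.15603400161674041
0.156 [0.5874 0.165  0.156 ] [0.5798 0.187  0.156 ] [0.5744 0.1456 0.156 ]
0.158 [0.5883 0.1649 0.158 ] [0.5809 0.1866 0.158 ] [0.5756 0.1458 0.158 ]
```

Wrist view: the holder is held square, with its back edge at row 247 and its sides at columns 231-330. It is level and the lever is still raised. I carry it over the mount.

>>> {"api": "arm_command", "payload": {"xyz": [[1,-14,0],[2,-30,0],[2,-35,0],[3,-40,0],[2,-40,0],[2,-40,0],[2,-35,0],[1,-25,0],[1,-15,0],[0,0,0],[0,0,0],[0,0,0],[0,0,0],[0,0,0]], "spin": [0,0,0,0,0,0,0,0,0,0,0,0,0,0]}}

```text
time: 11.65
tool_pos: [0.5806, -0.1056, 0.303]
tool_rot: [3.142, 0.0, -0.126]
contact_force: [0.1, -0.1, -6.0]
opening: 0.0436
grip_force: 40.0
```

```bash
python3 - <<'E'
from cell import *
from fit import *
s=observe(); print(s["time"],s["tool_pos"],s["tool_rot"],s["contact_force"])
d=read_camera("scene"); np.savez("s6.npz",**d); t=read_camera("top"); np.savez("t6.npz",**t)
b=cv2.resize(d["img"][180:280,220:360,::-1],(560,400),interpolation=2); cv2.imwrite("pics/s6.png",b)
E
```

```text
11.65 [ 0.5806 -0.1056  0.303 ] [ 3.1416  0.0001 -0.1264] [ 0.0819 -0.1302 -5.9548]
```

View pics/s6.png

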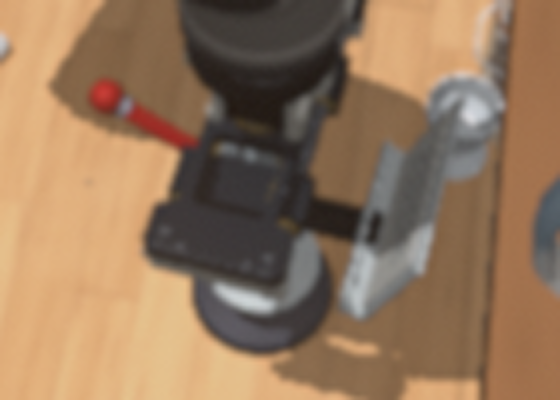

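The crop shows the holder over the mount with the lever raised at (105,95), and the card rest clear of the egg cup. I lower it by feel.

>>> {"api": "arm_command", "payload": {"xyz": [[0,-1,-5],[0,0,-6],[0,0,-6],[0,0,-3],[0,0,-2],[0,0,-2],[0,0,-1],[0,0,0],[0,0,0]], "spin": [0,0,0,0,0,0,0,0,0]}}

```text
time: 12.65
tool_pos: [0.5806, -0.1075, 0.2781]
tool_rot: [3.141, -0.0, -0.128]
contact_force: [0.6, -0.2, -6.0]
opening: 0.0438
grip_force: 40.0
```

>>> {"api": "arm_command", "payload": {"xyz": [[0,0,-1],[0,0,-1],[0,0,-1],[0,0,-1],[0,0,-1],[0,0,-1],[0,0,0],[0,0,0]], "spin": [0,0,0,0,0,0,0,0]}}

```text
time: 13.45
tool_pos: [0.5806, -0.1075, 0.2719]
tool_rot: [3.141, 0.0, -0.128]
contact_force: [-0.0, -0.4, -6.7]
opening: 0.0439
grip_force: 40.0
```

>>> {"api": "arm_command", "payload": {"xyz": [[0,1,0],[0,0,-1],[0,0,-1],[0,0,-1],[0,0,-1],[0,0,-1],[0,0,-1],[0,0,0],[0,0,0]], "spin": [0,0,0,0,0,0,0,0,0]}}

```text
time: 14.35
tool_pos: [0.5806, -0.1065, 0.2659]
tool_rot: [3.142, 0.0, -0.128]
contact_force: [-0.6, 0.0, -5.8]
opening: 0.0436
grip_force: 40.0
```

>>> {"api": "arm_command", "payload": {"xyz": [[0,0,-1],[0,0,-1],[0,0,-1],[0,0,-1],[0,0,-1],[0,0,-1],[0,0,0],[0,0,0]], "spin": [0,0,0,0,0,0,0,0]}}

```text
time: 15.15
tool_pos: [0.5806, -0.1065, 0.2599]
tool_rot: [3.141, 0.0, -0.128]
contact_force: [-0.5, -0.7, -6.7]
opening: 0.0441
grip_force: 40.0
```

>>> {"api": "arm_command", "payload": {"xyz": [[0,0,-1],[0,0,-1],[0,0,-1],[0,0,-1],[0,0,-1],[0,0,0]], "spin": [0,0,0,0,0,0]}}

```text
time: 15.75
tool_pos: [0.5806, -0.1068, 0.2551]
tool_rot: [3.141, -0.001, -0.128]
contact_force: [0.6, -1.9, -6.3]
opening: 0.044
grip_force: 40.0
```

>>> {"api": "arm_command", "payload": {"xyz": [[0,0,-1],[0,0,-1],[0,0,0],[0,0,0]], "spin": [0,0,0,0]}}

```text
time: 16.15
tool_pos: [0.5808, -0.1067, 0.2536]
tool_rot: [3.141, -0.002, -0.128]
contact_force: [-0.6, -2.6, 3.5]
opening: 0.0439
grip_force: 40.0
```

>>> {"api": "arm_command", "payload": {"xyz": [[0,-0.5,-1],[0,0,-1],[0,0,0],[0,0,0]], "spin": [0,0,0,0]}}

```text
time: 16.55
tool_pos: [0.5809, -0.1069, 0.2509]
tool_rot: [-3.142, -0.001, -0.128]
contact_force: [2.2, -1.6, -0.3]
opening: 0.0439
grip_force: 40.0
```

>>> {"api": "arm_command", "payload": {"xyz": [[0,0,-1],[0,0,-1],[0,0,0],[0,0,0]], "spin": [0,0,0,0]}}

```text
time: 16.95
tool_pos: [0.5807, -0.1069, 0.2483]
tool_rot: [-3.141, 0.0, -0.128]
contact_force: [3.4, -1.9, -5.6]
opening: 0.0439
grip_force: 40.0
```

>>> {"api": "arm_command", "payload": {"xyz": [[0.6,-0.4,-1],[0,0,-1],[0,0,-1],[0,0,0],[0,0,0]], "spin": [0,0,0,0,0]}}

```text
time: 17.45
tool_pos: [0.5808, -0.1072, 0.245]
tool_rot: [-3.141, 0.002, -0.128]
contact_force: [-0.1, -0.5, -6.8]
opening: 0.0437
grip_force: 40.0
```

>>> {"api": "arm_command", "payload": {"xyz": [[0,0,-0.7],[0,0,-0.7],[0,0,-0.7],[0,0,0],[0,0,0]], "spin": [0,0,0,0,0]}}

```text
time: 17.95
tool_pos: [0.581, -0.1073, 0.2433]
tool_rot: [-3.141, 0.001, -0.128]
contact_force: [-1.8, -1.0, -7.4]
opening: 0.0439
grip_force: 40.0
```

>>> {"api": "arm_command", "payload": {"xyz": [[0,0,-0.5],[0,0,-0.5],[0,0,-0.5],[0,0,0],[0,0,0]], "spin": [0,0,0,0,0]}}

```text
time: 18.45
tool_pos: [0.5812, -0.1074, 0.2422]
tool_rot: [3.142, 0.0, -0.128]
contact_force: [-0.9, 1.0, -5.8]
opening: 0.0434
grip_force: 40.0
```

>>> {"api": "arm_command", "payload": {"xyz": [[0,0,-0.5],[0,0,-0.5],[0,0,0],[0,0,0]], "spin": [0,0,0,0]}}

```text
time: 18.85
tool_pos: [0.5813, -0.1073, 0.2412]
tool_rot: [3.142, -0.0, -0.128]
contact_force: [0.4, 1.8, -8.0]
opening: 0.0437
grip_force: 40.0
```

>>> {"api": "arm_command", "payload": {"xyz": [[0,0,-0.5],[0,0,-0.5],[0,0,0],[0,0,0]], "spin": [0,0,0,0]}}

```text
time: 19.25
tool_pos: [0.5813, -0.1073, 0.2409]
tool_rot: [3.141, -0.001, -0.128]
contact_force: [-1.9, 2.4, 0.7]
opening: 0.0439
grip_force: 40.0
```

>>> {"api": "arm_command", "payload": {"xyz": [[0,0,-0.5],[0,0,-0.5],[0,0,0],[0,0,0]], "spin": [0,0,0,0]}}

```text
time: 19.65
tool_pos: [0.5812, -0.1073, 0.2409]
tool_rot: [3.141, -0.001, -0.128]
contact_force: [-4.8, 2.1, 9.0]
opening: 0.0437
grip_force: 40.0
```

>>> {"api": "arm_command", "payload": {"xyz": [[-0.4,0.2,-0.4],[0,0,0],[0,0,0]], "spin": [0,0,0]}}

```text
time: 19.95
tool_pos: [0.581, -0.1072, 0.2409]
tool_rot: [3.141, -0.002, -0.128]
contact_force: [-4.5, 3.0, 10.6]
opening: 0.0435
grip_force: 40.0
```

The holder is home: it stopped rigidly at TCP 0.2409, which puts the plate at about 47.9 mm, as seen. I relax, release and lift.

>>> {"api": "arm_command", "payload": {"xyz": [[0.4,-0.2,1.2],[0,0,0],[0,0,0]], "spin": [0,0,0]}}

```text
time: 20.25
tool_pos: [0.5813, -0.1073, 0.2409]
tool_rot: [3.141, -0.001, -0.128]
contact_force: [-3.6, 3.2, 7.3]
opening: 0.0438
grip_force: 40.0
```

>>> {"api": "arm_command", "payload": {"xyz": [[0,0,0],[0,0,0],[0,0,0],[0,0,0],[0,0,0],[0,0,10],[0,0,25],[0,0,35],[0,0,35],[0,0,0],[0,0,0]], "spin": [0,0,0,0,0,0,0,0,0,0,0], "jaw": 0.7}}

```text
time: 21.35
tool_pos: [0.5811, -0.1074, 0.3465]
tool_rot: [3.141, -0.002, -0.128]
contact_force: [0.1, -0.9, -1.4]
opening: 0.0779
grip_force: 0.0
```

>>> {"api": "arm_command", "payload": {"xyz": [[-20,2,0],[-30,4,0],[-30,4,0],[-10,1,0],[0,0,0],[0,0,0],[0,0,0]], "spin": [0,0,0,0,0,0,0]}}

```text
time: 22.05
tool_pos: [0.4922, -0.0967, 0.345]
tool_rot: [3.141, -0.001, -0.128]
contact_force: [-0.7, 0.2, 0.5]
opening: 0.078
grip_force: 0.0
```

```bash
python3 - <<'E'
from look import *
d=look("w7"); red(d,[.495,-.0965,.137]); hous(d,[.581,-.107],.0965)
E
```

```text
22.1 [ 0.4921 -0.0966  0.3449] [ 3.1415 -0.0002 -0.1277] [-0.3312 -0.0654  0.5475]
knob 697 [ 0.4945 -0.0948  0.1357] 0.0007508036630751813
hous [248  63] [311 139] z 0.09608709648132235 ((575.6506958007812, -105.6968765258789), (43.47411346435547, 53.508323669433594), 82.5667495727539)
```

View pics/w7.png

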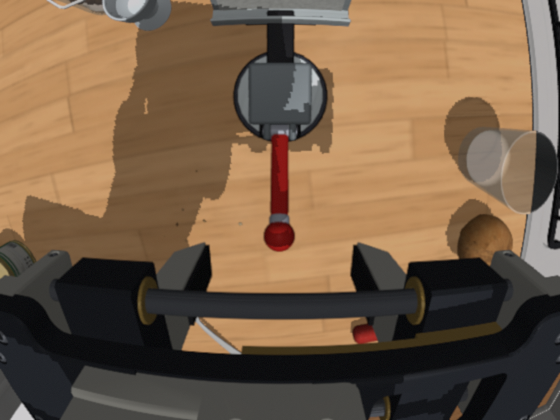

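Wrist view: the holder sits square on the mount, with the housing at (248-311, 63-125). The lever is still raised, with the knob at (279,236). I pinch it lightly and bring it down along its arc.

>>> {"api": "arm_command", "payload": {"xyz": [[2.5,1,-15],[0,0,-20],[0,0,-13],[0,0,0],[0,0,0]], "spin": [0,0,0,0,0]}}

```text
time: 22.6
tool_pos: [0.4942, -0.0955, 0.2972]
tool_rot: [3.142, 0.0, -0.128]
contact_force: [0.1, 0.0, 0.1]
opening: 0.0784
grip_force: 0.0
```

>>> {"api": "arm_command", "payload": {"xyz": [[0,0,0],[0,0,0],[0,0,0],[0,0,0],[0,0,0],[0,0,0],[0,0,0],[0,0,0],[0,0,0]], "spin": [0,0,0,0,0,0,0,0,0], "jaw": -1, "squeeze": 8}}

```text
time: 23.5
tool_pos: [0.4936, -0.0954, 0.2971]
tool_rot: [3.141, 0.0, -0.128]
contact_force: [0.5, 0.4, 0.3]
opening: 0.0189
grip_force: 8.0
```

>>> {"api": "arm_command", "payload": {"xyz": [[-2.2,0.2,-3],[-2,0.2,-3.2],[-2,0.2,-3.3],[-1.7,0.2,-3.4],[-1.6,0.2,-3.4],[-1.3,0.2,-3.5],[-1.3,0.2,-3.6],[-1,0.1,-3.7],[-0.9,0.1,-3.7],[0,0,0]], "spin": [0,0,0,0,0,0,0,0,0,0]}}

```text
time: 24.5
tool_pos: [0.4797, -0.0938, 0.2659]
tool_rot: [-3.142, 0.0, -0.128]
contact_force: [1.3, -0.0, -0.3]
opening: 0.019
grip_force: 8.0
```

>>> {"api": "arm_command", "payload": {"xyz": [[-0.6,0.1,-3.8],[-0.5,0.1,-3.8],[-0.2,0,-2.5],[-0.1,0,-2],[0,0,0],[0,0,0]], "spin": [0,0,0,0,0,0]}}

```text
time: 25.1
tool_pos: [0.4783, -0.0936, 0.2541]
tool_rot: [3.142, 0.0, -0.128]
contact_force: [0.8, 0.6, 0.5]
opening: 0.0188
grip_force: 8.0
```

>>> {"api": "arm_command", "payload": {"xyz": [[0,0,-1],[0,0,-1],[0,0,-0.5],[0,0,0],[0,0,0]], "spin": [0,0,0,0,0]}}

```text
time: 25.6
tool_pos: [0.4782, -0.0936, 0.2518]
tool_rot: [3.142, 0.0, -0.128]
contact_force: [-0.2, 0.7, 1.4]
opening: 0.0192
grip_force: 8.0
```

>>> {"api": "arm_command", "payload": {"xyz": [[0,0,-0.6],[0,0,-0.6],[0,0,0],[0,0,0]], "spin": [0,0,0,0]}}

```text
time: 26.0
tool_pos: [0.4781, -0.0935, 0.2508]
tool_rot: [3.141, 0.0, -0.128]
contact_force: [-1.7, 0.5, 6.4]
opening: 0.019
grip_force: 8.0
```

>>> {"api": "arm_command", "payload": {"xyz": [[0,0,0],[0,0,0],[0,0,0],[0,0,0],[0,0,10],[0,0,25],[0,0,35],[0,0,20],[0,0,0],[0,0,0]], "spin": [0,0,0,0,0,0,0,0,0,0], "jaw": 0.4}}

```text
time: 27.0
tool_pos: [0.4781, -0.0935, 0.3409]
tool_rot: [3.141, -0.001, -0.128]
contact_force: [0.1, 0.7, -0.4]
opening: 0.0643
grip_force: 0.0
```

```bash
python3 - <<'E'
from look import *
d=look("w8"); red(d,[.4787,-.0936,.092]); hous(d,[.581,-.107],.0965)
E
```

```text
27.05 [ 0.4779 -0.0935  0.3401] [-3.1415  0.0009 -0.1278] [-0.3123  0.5102 -0.6665]
knob 413 [ 0.4798 -0.0927  0.0924] 0.0005454306433530697
hous [249  41] [313 121] z 0.09616452405613979 ((575.1800537109375, -105.50718688964844), (43.0640869140625, 55.38238525390625), 82.90473937988281)
```

View pics/w8.png

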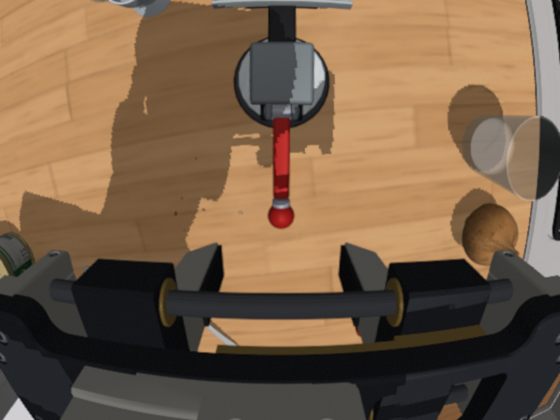

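Wrist view: the lever lies down, with the knob at (281,215) and level with the hinge. I confirm with a light press of the closed fingertips.

>>> {"api": "arm_command", "payload": {"xyz": [[0.5,0,-10],[0,0,-20],[0,0,-15],[0,0,-7],[0,0,0],[0,0,0],[0,0,0]], "spin": [0,0,0,0,0,0,0], "jaw": -1}}

```text
time: 27.75
tool_pos: [0.479, -0.0936, 0.289]
tool_rot: [3.141, -0.001, -0.128]
contact_force: [-0.4, -0.7, 1.0]
opening: 0.0131
grip_force: 0.0
```

>>> {"api": "arm_command", "payload": {"xyz": [[0,0,-1],[0,0,-1],[0,0,-1],[0,0,-1],[0,0,-1],[0,0,0],[0,0,0]], "spin": [0,0,0,0,0,0,0]}}

```text
time: 28.45
tool_pos: [0.4788, -0.0936, 0.2835]
tool_rot: [3.142, 0.0, -0.128]
contact_force: [-0.0, -0.3, -0.1]
opening: 0.0007
grip_force: 0.0
```

>>> {"api": "arm_command", "payload": {"xyz": [[0,0,-0.7],[0,0,-0.7],[0,0,-0.6],[0,0,0],[0,0,0]], "spin": [0,0,0,0,0]}}

```text
time: 28.95
tool_pos: [0.4787, -0.0936, 0.2816]
tool_rot: [3.142, 0.0, -0.128]
contact_force: [-0.6, 0.2, 1.1]
opening: 0.0003
grip_force: 0.4
```

>>> {"api": "arm_command", "payload": {"xyz": [[0,0,-0.5],[0,0,-0.5],[0,0,0],[0,0,0]], "spin": [0,0,0,0]}}

```text
time: 29.35
tool_pos: [0.4787, -0.0936, 0.2806]
tool_rot: [3.141, 0.0, -0.128]
contact_force: [-1.6, 0.8, 3.6]
opening: 0.0004
grip_force: 1.6
```

>>> {"api": "arm_command", "payload": {"xyz": [[0,0,-0.5],[0,0,-0.5],[0,0,0],[0,0,0]], "spin": [0,0,0,0]}}

```text
time: 29.75
tool_pos: [0.4786, -0.0935, 0.2799]
tool_rot: [3.141, 0.0, -0.128]
contact_force: [-4.0, -0.4, 7.3]
opening: 0.0002
grip_force: 3.7
```

>>> {"api": "arm_command", "payload": {"xyz": [[0,0,5],[0,0,20],[-5,0,35],[-10,0,35],[-10,0,20],[0,0,0],[0,0,0]], "spin": [0,0,0,0,0,0,0]}}

```text
time: 30.45
tool_pos: [0.4538, -0.0936, 0.3945]
tool_rot: [3.141, -0.001, -0.128]
contact_force: [0.0, 0.3, -0.5]
opening: 0.0003
grip_force: 0.0
```

```bash
python3 - <<'E'
from look import *
d=look("w9"); red(d,[.479,-.0936,.092]); hous(d,[.581,-.107],.0965)
E
```

```text
30.5 [ 0.4538 -0.0935  0.3938] [-3.1414  0.0007 -0.1279] [-0.1928 -0.3045 -0.7234]
knob 302 [ 0.4795 -0.0926  0.0917] 0.0007224208121014224
hous [252  26] [303  76] z 0.09607181583972468 ((580.4793701171875, -106.39971923828125), (42.455299377441406, 43.632667541503906), 82.68730926513672)
```

The housing is centred at (0.5805, -0.1064), which matches the ball axis, and the lever is down.

```bash
python3 -c "
from cell import *
print(hand_in())"
```

```text
the job is handed in; nothing more can be done
None
```

The job is handed in: the holder sits fully home on the mount's shoulder plate (about 48 mm up), its lever is pressed down to its stop, and the gripper is clear; the judge returned no verdict.

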